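# Lock a bottle in the clamp with the tapered key from the tool stand

## Task

Pull the orange tapered key straight up out of the white tool stand, leaving the marker and the tube standing in their wells. Stand it narrow end down in the gap between the blue jaw and the aluminium end block of the bottle clamp, and press or tap it down until the jaw has closed on the pink bottle and the key is tight and goes no further. Leave the bottle standing upright in the clamp.

Things in the scene. Friction and masses are not known exactly. Their poses are not given: they have to be found in the camera images.
- key_mid (a point): Centre (half-way up) of the orange tapered key, 115 mm tall, 0.12 kg, standing in a well of the tool stand; z up. Top 30 mm: head, 24 mm along x, 30 along y, centre 42.5 mm above this point; grip it across the 24 mm. Lower 85 mm: wedge, 24 mm wide along x, tapering evenly on both y faces from 22 mm under the head to 10 mm at the tip. Same if turned half round about z.
- key_tip (a point): Centre of the lower, narrow end of the key, 57.5 mm below key_mid; same axes. At the start it stands 10 mm above the worktop.
- tool_stand: White block, 56 x 180 (along y) x 65 mm, fixed. Origin: centre of its underside. Three wells in its top 60 mm apart along y, 55 mm deep, 27 x 21 mm; key, marker and tube stand in them in any order, with 1.5 mm play for the key, whose y lies along the stand's y. The upper 60 mm of the key sticks out.
- bottle_clamp: Fixed bottle clamp, base 80 x 186 mm. Origin: on the worktop under the gap. Along +y: aluminium end block, gap for the key, blue jaw, bottle, V-shaped stop. End block and jaw are 80 mm high; their gap narrows downward at the key's own taper to a floor 10 mm above the worktop. Two side cheeks, 60 mm high and 30 mm apart along x, guide the key.
- gap_mouth (a point): Centre of the gap's mouth, 80 mm above the worktop, 15 mm wide along y with the jaw back; axes as the clamp's. The key goes in narrow end down, its y along this y (either way round). Merely set in, its tip stops about 37 mm below the mouth; pressed tight, about 62 mm below, and the key has then moved about 2 mm toward the jaw.
- jaw (a joint): Travel of the blue jaw toward the bottle (m): 0 at the start, fully back; about 0.0035 when tight on the bottle. No spring: it slides stiffly (3 N) and stays where it is pushed. Driving the key in takes roughly 4 to 9 N downward; once the bottle is gripped the key stops and the force climbs steeply. A push of 15 N is enough, 25 N does no harm; the key then stays jammed by friction.
- bottle_mid (a point): Centre of the pink bottle with white cap, 37 mm in diameter, 86 mm tall, loose, upright in the clamp against the V-shaped stop, top 96 mm above the worktop, 68 mm from gap_mouth along +y.
- marker_mid (a point): Centre of the black and white marker, 17 mm thick, 132 mm long, upright in another well of the stand, top 142 mm above the worktop
- tube_mid (a point): Centre of the white tube with blue cap, 19 mm thick, 117 mm long, upright in another well of the stand, top 127 mm above the worktop

How it is judged:
By the outcome, as a careful person would: the job done as asked, in the order asked, and still so for the second after the job is handed in, with the robot touching nothing.
It also fails if it takes over 54 s, if anything falls off the work surface, if the arm or the gripper's body presses on something with over 40 N, if the wrist force passes 120 N, or if a joint passes its speed limit or range.

## Robot

A 6-joint arm with a two-finger parallel gripper is mounted at the origin on a cart in front of the work surface, level with it; the furniture and walls round the work are solid. World frame = base frame: x ahead of the robot, y to its left, z up, the work surface at z = 0. Lengths are in m, angles in rad, forces in N, time in s.
With the tool pointing down it reaches from about 0.3 to 0.775 m from the base axis. Payload 14.6 kg.
Tool frame: the origin (TCP) lies at the very end of the fingers, on their centre line; the grasp point (between the pads) lies 19 mm behind it; z points along the fingers, y is the line along which they close (so a half turn about z gives the same grasp; the last joint's range is limited). The gripper opens to 94 mm and grips with 3 to 60 N. Pads are 16 mm wide; open, the fingers measure 119 mm over their backs; the gripper's body (75 mm by 177 mm) begins 78 mm behind the grasp point.
Start: joints at [-0.067, 0.3, 1.521, -0, 1.321, -0.067], TCP at [0.55, -0, 0.205] pointing down, gripper open.
Joint ranges: [-3.03, 3.03], [-0.79, 2.21], [0.23, 2.52], [-1.04, 4.18], [0, 3.07], [-2.55, 2.55]. Speed limits (rad/s): [2.22, 2.22, 2.57, 3.14, 3.14, 3.14].

## Interface

Orientations are given as [roll, pitch, yaw] about the fixed x, y, z axes, in that order (R = Rz(yaw) Ry(pitch) Rx(roll)).
In Python, from station import * gives the robot as it stands.
- The arm moves only by the tool jog_arm, never from a script. Its argument "rows" is a list of rows, each a list of 3 entries, a list of its own where there are three numbers: the shift along the tool's x, y, z in m, then the turn about the tool's z in degrees, then the finger opening in m, from 0 to 0.094. A call has 1 to 12 rows; each row shifts and turns the commanded pose from where the row before left it, along the tool's axes as they then stand; what a row does not reach is not made up. A row lasts 1/12 s, in which the tool goes at most 41.7 mm and 7.16 degrees, less where a joint would pass 70% of its speed; a pose out of reach is approached as far as the arm can. A call is refused whole if a number of a shift passes 0.0417 or a number of a turn 7.16, either way. A call with a gripper value outside its range is refused whole. The fingers move at their own pace and stop on an object; "squeeze" is the grip in N (left out, the last holds). Time passes only in rows, so rows that do not move let the fingers close. It gives the time, the measured TCP pose, the force, the opening and the grip force at its end, in the units of the state.
- get_obs(): the state, without advancing time (a new reading comes with each control period).
- camera(name): name is "scene" or "side" or "wrist"; returns a dict with "image" (384x512x3 uint8, red, green, blue), "range_z" (384x512 float32, m along the optical axis (not along the pixel's ray), 0 where there is no reading), "K" (3x3 intrinsics, pixels), "world_from_camera" (4x4, takes a point from camera to world coordinates); the wrist camera has in their place "T_tool_cam" (4x4, takes a point from camera to tool coordinates, whose origin is the TCP and whose axes are the flange's). Camera axes: x right, y up, looking along -z (the intrinsics and any distortion apply to the point x, -y, -z); pixel columns grow to the right and rows downward; lengths in m; the calibration is good to about 2 mm. A picture is of the moment at which its call begins: read the wrist's pose just before it.
- hand_in(): hands the job in; it is judged then, once.
Trained networks look in a picture, given as the dict that the camera call returned (one of the last four; its "shot" number tells which), for a name from the list of things; names that differ only in an ending like _2 or _b are one class to them, and where a whole thing is asked for, a point or a joint stands for the part that bears it (a point fixed in the world has none). Each returns a list of dicts, best first, with "p" (0 to 1); they miss things now and then, are a little off and sometimes report something else, mostly with a low value. They report only what shows in the picture. A call takes as long as a camera call.
- search_frame(label, picture): "at" ([column, row] as shares, 0 to 1, of the picture: columns of its width, rows of its height, amid what is visible of it).
- spot_point(label, picture): "at" ([column, row] as shares, 0 to 1, of the picture: columns of its width, rows of its height: a listed point, or the origin of a listed thing).
The state is a dict: "time_s": time; "qpos": joint angles; "joint_vel": joint speeds; "tau": joint torques, N m; "ee_pos": TCP position; "eef_rot": TCP orientation; "force": force on the tool from outside, world axes, zero at the start; "moment": the same for the moment, N m; "grip_width": finger opening in m; "grip_force": force on a finger pad.
Only numpy, scipy, OpenCV 4.12 (cv2) and the standard library are available. Lean on these libraries where they do the work, as an engineer would, in place of code of your own. Each camera call takes 0.05 s, during which the arm holds its last target. There are 200 camera calls.

## Working session

There is one attempt and no reset: what is moved stays moved. The work goes in short steps, Python scripts to look and compute and a tool call to move; the robot and the scene stay as the last step left them, time stands still between calls to the robot, and variables do not carry over. Pictures are saved under pics/ and viewed, at most 10 in all, crops included, and the job is handed in when it is done.

Besides the shell and the picture viewer there is one more tool, called after "Emit:" as name(argument=value, ...) on one line, values as JSON. jog_arm: Moves the arm, as the interface text tells. Its arguments: {"type":"object","properties":{"rows":{"type":"array","items":{"type":"array"}},"squeeze":{"type":"number"}},"required":["rows"]}

```bash
mkdir -p pics; cat > h.py <<'E'
from station import *
import numpy as np, cv2
from scipy.spatial.transform import Rotation as R
def world(c,T,u,v,d=None):
    if d is None:
        w=c["range_z"][int(v)-2:int(v)+3,int(u)-2:int(u)+3]; w=w[w>0]; d=np.median(w)
    K=c["K"]; p=np.array([(u-K[0,2])/K[0,0]*d,-(v-K[1,2])/K[1,1]*d,-d,1])
    return (T@p)[:3]
def Tw(c,o=None):
    if "world_from_camera" in c: return np.array(c["world_from_camera"])
    T=np.eye(4); T[:3,:3]=R.from_euler("xyz",o["eef_rot"]).as_matrix(); T[:3,3]=o["ee_pos"]
    return T@np.array(c["T_tool_cam"])
E
python3 - <<'E'
from h import *
o=get_obs(); print(o["ee_pos"],o["eef_rot"],o["time_s"])
ims=[]
for n in ["scene","side"]:
    c=camera(n); T=Tw(c); ims.append(c["image"])
    print(n,T[:3,3].round(3),[k for k in c])
    for l in ["key_mid","key_tip","tool_stand","bottle_clamp","gap_mouth","bottle_mid","marker_mid","tube_mid"]:
        for r in spot_point(l,c)[:1]:
            u,v=r["at"][0]*512,r["at"][1]*384
            print(l,round(r["p"],2),int(u),int(v),world(c,T,u,v).round(3))
    cv2.imwrite(f"pics/{n}0.png",c["image"][:,:,::-1])
E
```

```text
[5.49731397e-01 7.02445975e-06 2.04881074e-01] [-3.14041405e+00 -5.97208440e-05  1.57079028e+00] 0.0
scene [ 0.066 -0.704  0.717] ['image', 'range_z', 'K', 'world_from_camera', 'shot']
key_mid 0.86 328 241 [ 0.527 -0.381  0.085]
tool_stand 0.56 302 245 [ 0.511 -0.331  0.038]
bottle_clamp 0.64 236 193 [ 0.509 -0.108  0.029]
gap_mouth 0.93 238 169 [ 0.536 -0.08   0.069]
bottle_mid 0.66 218 167 [ 0.506 -0.044  0.069]
marker_mid 0.72 290 202 [ 0.544 -0.255  0.087]
tube_mid 0.52 308 224 [ 0.538 -0.316  0.074]
side [ 0.074 -0.951  0.735] ['image', 'range_z', 'K', 'world_from_camera', 'shot']
key_mid 0.68 289 223 [ 0.529 -0.38   0.083]
key_tip 0.59 207 163 [ 0.498 -0.037  0.064]
tool_stand 0.78 274 230 [ 0.507 -0.355  0.054]
bottle_clamp 0.86 227 186 [ 0.513 -0.123  0.033]
gap_mouth 0.81 226 163 [ 0.536 -0.078  0.075]
bottle_mid 0.68 208 162 [ 0.501 -0.039  0.068]
marker_mid 0.54 267 192 [ 0.553 -0.259  0.084]
tube_mid 0.74 276 210 [ 0.538 -0.316  0.072]
```

View pics/scene0.png

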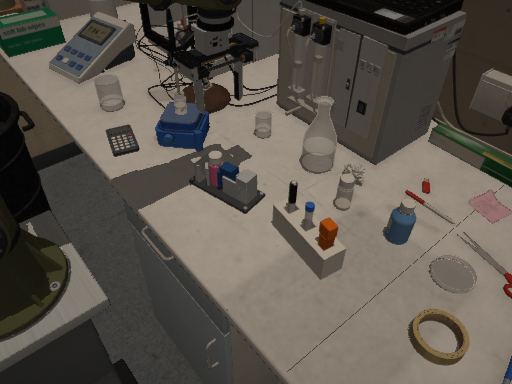

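View pics/side0.png

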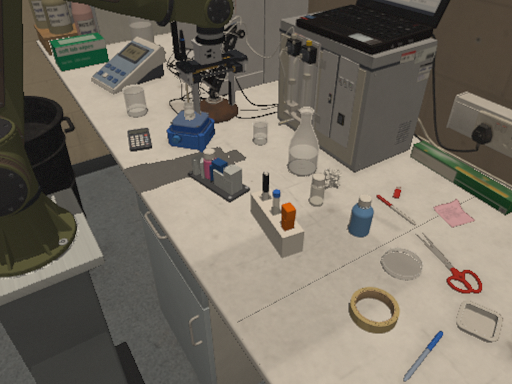

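The stand is at centre right in both views: orange key at scene (328,233), tube (308,212), marker (292,192). The clamp is at about (228,180), with the grey end block at (245,186), the blue jaw at (229,175) and the bottle at (214,172). I'll move above the clamp for a wrist look.

Emit:
jog_arm(rows=[[[-0.03, 0, -0.03], 0, 0.094], [[-0.03, 0, -0.03], 0, 0.094], [[-0.03, 0, -0.03], 0, 0.094], [[0, 0, -0.01], 0, 0.094], [[0, 0, 0], 0, 0.094], [[0, 0, 0], 0, 0.094]])

```text
time_s: 1.4
ee_pos: [0.5499, -0.088, 0.3032]
eef_rot: [-3.141, -0.0, 1.571]
force: [1.3, 0.0, -0.8]
grip_width: 0.0941
grip_force: 0.0
```

```bash
cat > look.py <<'E'
import sys
from h import *
o=get_obs(); c=camera("wrist"); T=Tw(c,o)
print(o["ee_pos"].round(4) if hasattr(o["ee_pos"],"round") else o["ee_pos"],o["eef_rot"],o["time_s"],o["force"]); print(np.array(c["T_tool_cam"]).round(3))
for l in sys.argv[2:]:
    for r in spot_point(l,c)[:2]:
        u,v=r["at"][0]*512,r["at"][1]*384
        print(l,round(r["p"],2),int(u),int(v),world(c,T,u,v).round(4))
cv2.imwrite(f"pics/{sys.argv[1]}.png",c["image"][:,:,::-1])
np.savez(f"{sys.argv[1]}.npz",image=c["image"],range_z=c["range_z"],K=c["K"],T=T)
E
python3 look.py w1 gap_mouth bottle_clamp bottle_mid jaw
```

```text
[ 0.5499 -0.088   0.3032] [-3.14130611e+00 -2.33888758e-04  1.57059407e+00] 1.4 [ 1.28941239  0.02870265 -0.84281992]
[[-0.001  0.973  0.233  0.068]
 [ 1.     0.     0.001 -0.001]
 [ 0.001  0.233 -0.973 -0.178]
 [ 0.     0.     0.     1.   ]]
gap_mouth 0.78 239 168 [ 0.5247 -0.0944  0.0613]
bottle_clamp 0.75 243 154 [ 0.5311 -0.0735  0.0791]
bottle_mid 0.84 229 116 [ 0.515  -0.0255  0.0959]Traceback (most recent call last):
  File "look.py", line 6, in <module>
    for r in spot_point(l,c)[:2]:
             ~~~~~~~~~~^^^^^
ValueError: it knows: bottle_clamp, bottle_mid, gap_mouth, key_mid, key_tip, marker_mid, tool_stand, tube_mid
```

```bash
python3 look.py w1; cat > cloud.py <<'E'
from h import *
def cloud(f):
    d=np.load(f+".npz"); K=d["K"]; z=d["range_z"]; v,u=np.mgrid[:384,:512]
    p=np.stack([(u-K[0,2])/K[0,0]*z,-(v-K[1,2])/K[1,1]*z,-z,np.ones_like(z)],-1)
    return (p@d["T"].T)[...,:3],d["image"],z>0
E
python3 - <<'E'
from cloud import *
p,im,ok=cloud("w1")
m=(ok&(abs(p[...,2]-.08)<.005)&(abs(p[...,1]+.08)<.13)&(abs(p[...,0]-.53)<.09)).astype(np.uint8)
n,l,s,c=cv2.connectedComponentsWithStats(m)
for i in range(1,n):
    if s[i,4]>60:
        q=p[l==i]; print(s[i],q.mean(0).round(4),q[:,2].std().round(4),im[l==i].mean(0).astype(int),cv2.minAreaRect((q[:,:2]*1000).astype(np.float32)))
E
```

```text
[ 0.5498 -0.0875  0.3025] [-3.13950735e+00 -5.53117112e-04  1.57194910e+00] 1.6 [0.09752609 0.36350719 0.07677214]
[[-0.001  0.973  0.233  0.068]
 [ 1.     0.     0.001 -0.001]
 [ 0.001  0.233 -0.973 -0.178]
 [ 0.     0.     0.     1.   ]]
[221 129  28  34 663] [ 0.5187 -0.0617  0.0782] 0.0009 [48 58 78] ((518.6234741210938, -61.835479736328125), (27.98565673828125, 38.45091247558594), 13.015973091125488)
[227 169  35  32 826] [ 0.5304 -0.1124  0.0789] 0.0009 [212 206 187] ((530.1934204101562, -112.38154602050781), (42.021392822265625, 36.195560455322266), 13.728865623474121)
```

View pics/w1.png

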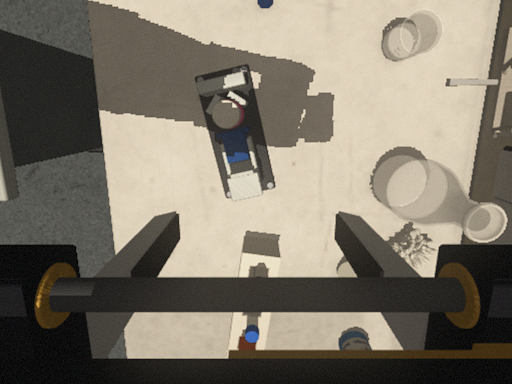

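The wrist view shows the clamp at about (235,130), turned about 13°: end block at (244,185), jaw at (235,147), bottle cap at (228,113). The stand is lower down at about (258,290). From the cloud, the gap mouth is near (0.5245, -0.0876) with yaw 13.4°. Next, the stand.

Emit:
jog_arm(rows=[[[-0.03, 0, 0], 0, 0.094], [[-0.035, 0, 0], 0, 0.094], [[-0.035, 0, 0], 0, 0.094], [[-0.035, 0, 0], 0, 0.094], [[-0.035, 0, 0], 0, 0.094], [[-0.035, 0, 0], 0, 0.094], [[-0.025, 0, 0], 0, 0.094], [[0, 0, 0], 0, 0.094], [[0, 0, 0], 0, 0.094], [[0, 0, 0], 0, 0.094]])

```text
time_s: 2.48
ee_pos: [0.5502, -0.3175, 0.3034]
eef_rot: [-3.141, -0.001, 1.571]
force: [0.9, 0.0, 0.2]
grip_width: 0.0938
grip_force: 0.0
```

```bash
python3 look.py w2 key_mid tube_mid marker_mid tool_stand
python3 - <<'E'
from cloud import *
p,im,ok=cloud("w2")
h=cv2.cvtColor(im,cv2.COLOR_RGB2HSV)
o=ok&(h[...,0]<16)&(h[...,1]>170)
for n,m in [("key",o&(abs(p[...,2]-.125)<.006)),("stand",ok&(abs(p[...,2]-.065)<.005)&(abs(p[...,0]-.54)<.08)&(p[...,1]<-.2))]:
    q=p[m]; print(n,m.sum(),q.mean(0).round(4),cv2.minAreaRect((q[:,:2]*1000).astype(np.float32)), np.argwhere(m).mean(0))
E
```

```text
[ 0.5502 -0.3175  0.3034] [-3.14100631e+00 -5.93018043e-04  1.57141825e+00] 2.4833 [0.8956251  0.04071579 0.2112179 ]
[[-0.001  0.973  0.233  0.068]
 [ 1.     0.     0.001 -0.001]
 [ 0.001  0.233 -0.973 -0.178]
 [ 0.     0.     0.     1.   ]]
key_mid 0.77 245 199 [ 0.5342 -0.354   0.1133]
tool_stand 0.92 251 153 [ 0.5413 -0.3006  0.093 ]
key 423 [ 0.5322 -0.3671  0.1239] ((532.2376708984375, -367.50848388671875), (28.57322120666504, 22.454898834228516), 81.62186431884766) [212.79432624 243.28841608]
stand 4367 [ 0.5415 -0.2983  0.0641] ((540.1698608398438, -308.12054443359375), (179.9875946044922, 55.968605041503906), 81.6587905883789) [148.44790474 251.86901763]
```

View pics/w2.png

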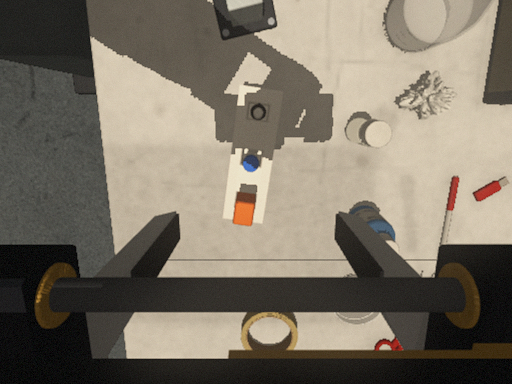

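The key top is at (243,212), yaw -8.3°, at (0.532, -0.3675). The tube cap is at (250,162) and the marker at (258,110). I'll align, then look again before descending.

Emit:
jog_arm(rows=[[[-0.025, -0.009, 0], 4.2, 0.08], [[-0.025, -0.007, 0.02], 4.1, 0.08], [[0, 0, 0.03], 0, 0.08], [[0, 0, 0.03], 0, 0.08], [[0, 0, 0], 0, 0.08], [[0, 0, 0], 0, 0.08], [[0, 0, 0], 0, 0.08]])

```text
time_s: 3.32
ee_pos: [0.5329, -0.3678, 0.2262]
eef_rot: [3.139, 0.001, 1.427]
force: [0.5, 0.2, 1.4]
grip_width: 0.0798
grip_force: 0.0
```

```bash
python3 look.py w3
python3 - <<'E'
from cloud import *
p,im,ok=cloud("w3"); T=np.load("w3.npz")["T"]
h=cv2.cvtColor(im,cv2.COLOR_RGB2HSV)
m=ok&(h[...,0]<16)&(h[...,1]>170)&(abs(p[...,2]-.125)<.006)
q=p[m]; r=cv2.minAreaRect((q[:,:2]*1000).astype(np.float32)); print(m.sum(),q.mean(0).round(4),r)
o=get_obs(); d=np.r_[np.array(r[0])/1000,.11]-o["ee_pos"]; print(R.from_euler("xyz",o["eef_rot"]).inv().apply(d).round(4))
E
```

```text
[ 0.5329 -0.3678  0.2262] [3.13931382e+00 1.26288345e-03 1.42666377e+00] 3.3167 [0.46635808 0.15081751 1.4189946 ]
[[-0.001  0.972  0.233  0.068]
 [ 1.     0.     0.001 -0.001]
 [ 0.001  0.233 -0.972 -0.178]
 [ 0.     0.     0.     1.   ]]
362 [ 0.5314 -0.3675  0.1239] ((532.37353515625, -368.050537109375), (30.03018569946289, 22.07967185974121), 80.78628540039062)
[-1.000e-04 -9.000e-04  1.165e-01]
```

Emit:
jog_arm(rows=[[[0, -0.001, 0.03], 0, 0.08], [[0, 0, 0.03], 0, 0.08], [[0, 0, 0.03], 0, 0.08], [[0, 0, 0.025], 0, 0.08], [[0, 0, 0.019], 0, 0.08], [[0, 0, 0], 0, 0.05], [[0, 0, 0], 0, 0.015], [[0, 0, 0], 0, 0.015], [[0, 0, 0], 0, 0.015], [[0, 0, 0], 0, 0.015], [[0, 0, 0], 0, 0.015], [[0, 0, 0], 0, 0.015]], squeeze=50)

```text
time_s: 4.37
ee_pos: [0.5314, -0.3678, 0.0905]
eef_rot: [3.141, 0.0, 1.426]
force: [0.3, 0.6, 0.5]
grip_width: 0.0369
grip_force: 0.0
```

Emit:
jog_arm(rows=[[[0, 0, 0], 0, 0.015], [[0, 0, 0], 0, 0.015], [[0, 0, 0], 0, 0.015], [[0, 0, 0], 0, 0.015], [[0, 0, 0], 0, 0.015], [[0, 0, 0], 0, 0.015]])

```text
time_s: 4.87
ee_pos: [0.5318, -0.3677, 0.0899]
eef_rot: [3.14, 0.0, 1.426]
force: [4.1, -0.9, -2.7]
grip_width: 0.0245
grip_force: 49.6
```

Emit:
jog_arm(rows=[[[0, 0, -0.005], 0, 0.015], [[0, 0, -0.015], 0, 0.015], [[0, 0, -0.02], 0, 0.015], [[0, 0, -0.025], 0, 0.015], [[0, 0, -0.03], 0, 0.015], [[0, 0, -0.03], 0, 0.015], [[0, 0, -0.03], 0, 0.015], [[0, 0, -0.005], 0, 0.015], [[0, 0, 0], 0, 0.015], [[0, 0, 0], 0, 0.015]])

```text
time_s: 5.7
ee_pos: [0.5309, -0.3675, 0.2485]
eef_rot: [-3.14, -0.001, 1.426]
force: [0.1, 0.7, -1.8]
grip_width: 0.0241
grip_force: 49.8
```

Emit:
jog_arm(rows=[[[0.02, -0.004, 0], 0, 0.015], [[0.035, -0.006, 0], 0, 0.015], [[0.035, -0.006, 0], 0, 0.015], [[0.035, -0.006, 0], 0, 0.015], [[0.035, -0.006, 0], 0, 0.015], [[0.035, -0.006, 0], 0, 0.015], [[0.035, -0.006, 0], 0, 0.015], [[0.03, -0.005, 0], 0, 0.015], [[0.016, -0.003, 0], -5, 0.015], [[0, 0, 0], -5.7, 0.015], [[0, 0, 0], -6, 0.015], [[0, 0, 0], -5, 0.015]])

```text
time_s: 6.7
ee_pos: [0.5229, -0.087, 0.2478]
eef_rot: [-3.139, -0.001, 1.811]
force: [-0.6, -0.5, -2.0]
grip_width: 0.0238
grip_force: 49.8
```

Emit:
jog_arm(rows=[[[0, 0, 0], 0, 0.015], [[0, 0, 0], 0, 0.015], [[0, 0, 0], 0, 0.015]])

```text
time_s: 6.95
ee_pos: [0.5232, -0.0876, 0.2489]
eef_rot: [-3.14, -0.001, 1.801]
force: [0.6, -0.3, -0.7]
grip_width: 0.024
grip_force: 49.8
```

```bash
python3 look.py w4
python3 - <<'E'
from cloud import *
p,im,ok=cloud("w4"); o=get_obs(); Rt=R.from_euler("xyz",o["eef_rot"])
m=(ok&(abs(p[...,2]-.08)<.005)&(abs(p[...,1]+.08)<.13)&(abs(p[...,0]-.53)<.09)).astype(np.uint8)
n,l,s,c=cv2.connectedComponentsWithStats(m)
for i in range(1,n):
    if s[i,4]>60:
        q=p[l==i]; r=cv2.minAreaRect((q[:,:2]*1000).astype(np.float32)); print(s[i],r)
h=cv2.cvtColor(im,cv2.COLOR_RGB2HSV)
k=ok&(h[...,0]<16)&(h[...,1]>170); q=Rt.inv().apply(p[k]-o["ee_pos"]); print("key tool frame",k.sum(),np.percentile(q,[1,50,99],axis=0).round(4))
# slope of key front face (tool x) vs z
z=q[:,2]
for a in np.arange(-.02,.1,.012):
    s_=q[(z>a)&(z<a+.012)]
    if len(s_)>10: print(a.round(3),len(s_),np.median(s_,0).round(4),np.percentile(s_[:,1],[2,98]).round(4))
E
```

```text
[ 0.5232 -0.0876  0.2489] [-3.14018931e+00 -7.31424193e-04  1.80149125e+00] 6.95 [ 0.62624068 -0.2534233  -0.67059023]
[[-0.001  0.973  0.233  0.068]
 [ 1.     0.     0.001 -0.001]
 [ 0.001  0.233 -0.973 -0.178]
 [ 0.     0.     0.     1.   ]]
[247 134  26  35 867] ((518.6358642578125, -62.419761657714844), (28.007160186767578, 37.86825180053711), 12.78114128112793)
[241 180  37  30 308] ((533.6297607421875, -104.36866760253906), (26.621423721313477, 49.863792419433594), 74.66278076171875)
key tool frame 3493 [[-0.0128 -0.0126 -0.0354]
 [ 0.007  -0.0007 -0.0336]
 [ 0.0158  0.0102  0.0685]]
-0.02 227 [ 0.0155 -0.0001 -0.0144] [-0.0116  0.0093]
-0.008 29 [ 0.0155 -0.0018 -0.0073] [-0.0102  0.0077]
0.004 64 [0.0104 0.0003 0.0128] [-0.0122  0.01  ]
0.016 99 [0.0098 0.0013 0.0222] [-0.0121  0.0099]
0.028 77 [0.0089 0.0009 0.0332] [-0.0112  0.0098]
0.04 62 [0.0081 0.0009 0.0469] [-0.0121  0.01  ]
0.052 45 [0.0073 0.001  0.0593] [-0.0101  0.0098]
0.064 56 [ 0.0065 -0.0001  0.0693] [-0.0109  0.0099]
```

View pics/w4.png

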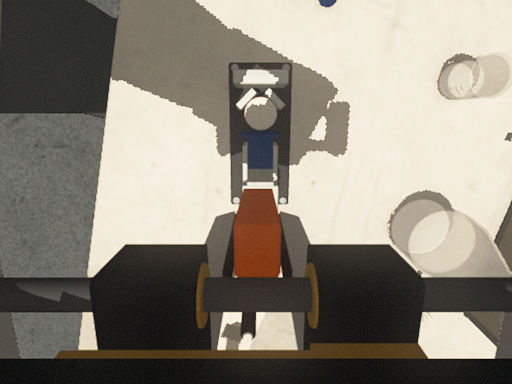

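The key hangs straight in the fingers, its top at (258,195). The jaw (262,150) and end block (260,187) line up with the tool's axis. A small correction, then down to just inside the mouth.

Emit:
jog_arm(rows=[[[-0.0013, 0.0015, 0.01], 0, 0.015], [[0, 0, 0.025], 0, 0.015], [[0, 0, 0.025], 0, 0.015], [[0, 0, 0.02], 0, 0.015], [[0, 0, 0.01], 0, 0.015], [[0, 0, 0.005], 0, 0.015], [[0, 0, 0.005], 0, 0.015], [[0, 0, 0], 0, 0.015], [[0, 0, 0], 0, 0.015]])

```text
time_s: 7.75
ee_pos: [0.5257, -0.0886, 0.1506]
eef_rot: [3.141, 0.0, 1.804]
force: [-0.3, -0.8, -1.4]
grip_width: 0.0237
grip_force: 49.8
```

Emit:
jog_arm(rows=[[[0, 0, 0.004], 0, 0.015], [[0, 0, 0.004], 0, 0.015], [[0, 0, 0.004], 0, 0.015], [[0, 0, 0.003], 0, 0.015], [[0, 0, 0], 0, 0.015]])

```text
time_s: 8.17
ee_pos: [0.525, -0.0885, 0.1341]
eef_rot: [-3.141, -0.0, 1.805]
force: [-0.6, -0.2, -1.8]
grip_width: 0.0241
grip_force: 49.8
```

Emit:
jog_arm(rows=[[[0, 0, 0.003], 0, 0.015], [[0, 0, 0.003], 0, 0.015], [[0, 0, 0.003], 0, 0.015], [[0, 0, 0.002], 0, 0.015], [[0, 0, 0], 0, 0.015]])

```text
time_s: 8.58
ee_pos: [0.5253, -0.0887, 0.1234]
eef_rot: [-3.141, 0.0, 1.804]
force: [0.6, -1.6, -3.7]
grip_width: 0.0237
grip_force: 49.8
```

Emit:
jog_arm(rows=[[[0.0001, 0, 0.002], 0, 0.015], [[0.0002, 0, 0.002], 0, 0.015], [[0.0002, 0, 0.002], 0, 0.015], [[0, 0, 0], 0, 0.015]])

```text
time_s: 8.92
ee_pos: [0.5252, -0.0882, 0.1176]
eef_rot: [3.141, 0.0, 1.805]
force: [1.1, -2.0, -1.4]
grip_width: 0.0236
grip_force: 49.8
```

Emit:
jog_arm(rows=[[[0.0002, 0, 0.002], 0, 0.015], [[0.0002, 0, 0.002], 0, 0.015], [[0.0002, 0, 0.002], 0, 0.015], [[0, 0, 0], 0, 0.015]])

```text
time_s: 9.25
ee_pos: [0.5249, -0.0875, 0.1113]
eef_rot: [-3.141, -0.0, 1.805]
force: [1.9, -3.4, -2.5]
grip_width: 0.0235
grip_force: 49.8
```

Emit:
jog_arm(rows=[[[0.0002, 0, 0.002], 0, 0.015], [[0.0002, 0, 0.002], 0, 0.015], [[0, 0, 0], 0, 0.015]])

```text
time_s: 9.5
ee_pos: [0.5248, -0.087, 0.1074]
eef_rot: [-3.141, -0.0, 1.805]
force: [1.3, -2.5, -2.4]
grip_width: 0.0241
grip_force: 49.8
```

Emit:
jog_arm(rows=[[[0.0002, 0, 0.002], 0, 0.015], [[0.0002, 0, 0.002], 0, 0.015], [[0, 0, 0], 0, 0.015]])

```text
time_s: 9.75
ee_pos: [0.5248, -0.0867, 0.1035]
eef_rot: [-3.141, 0.0, 1.805]
force: [2.3, -3.9, -2.8]
grip_width: 0.0238
grip_force: 49.8
```

Emit:
jog_arm(rows=[[[0.0002, 0, 0.002], 0, 0.015], [[0.0, 0, 0.001], 0, 0.015], [[0, 0, 0], 0, 0.015]])

```text
time_s: 10.0
ee_pos: [0.525, -0.0868, 0.1008]
eef_rot: [3.141, 0.001, 1.805]
force: [2.5, -4.7, -0.4]
grip_width: 0.0238
grip_force: 49.8
```

```bash
python3 look.py w5
python3 - <<'E'
from cloud import *
c=camera("scene");cv2.imwrite("pics/s5.png",cv2.resize(c["image"][120:240,160:320,::-1],None,fx=4,fy=4,interpolation=cv2.INTER_CUBIC))
p,im,ok=cloud("w5"); o=get_obs(); Rt=R.from_euler("xyz",o["eef_rot"])
h=cv2.cvtColor(im,cv2.COLOR_RGB2HSV)
k=ok&(h[...,0]<16)&(h[...,1]>170); q=Rt.inv().apply(p[k]-o["ee_pos"]); print(np.percentile(q,[1,50,99],axis=0).round(4), p[k][:,2].max())
m=(ok&(abs(p[...,2]-.08)<.005)&(abs(p[...,1]+.08)<.13)&(abs(p[...,0]-.53)<.09)).astype(np.uint8)
n,l,s,_=cv2.connectedComponentsWithStats(m)
for i in range(1,n):
    if s[i,4]>60: print(s[i],cv2.minAreaRect((p[l==i][:,:2]*1000).astype(np.float32)))
E
```

```text
[ 0.525  -0.0868  0.1008] [3.14123116e+00 5.56383399e-04 1.80454918e+00] 10.0 [ 2.51316321 -4.73648521 -0.43632653]
[[-0.001  0.973  0.233  0.068]
 [ 1.     0.     0.001 -0.001]
 [ 0.001  0.233 -0.973 -0.178]
 [ 0.     0.     0.     1.   ]]
[[-0.0129 -0.0127 -0.0357]
 [ 0.0063 -0.0012 -0.034 ]
 [ 0.0157  0.0103  0.0164]] 0.23569892406107656
[ 238  144   43   61 2546] ((518.3748168945312, -58.9296989440918), (27.40450668334961, 38.82593536376953), 12.530743598937988)
```

View pics/s5.png

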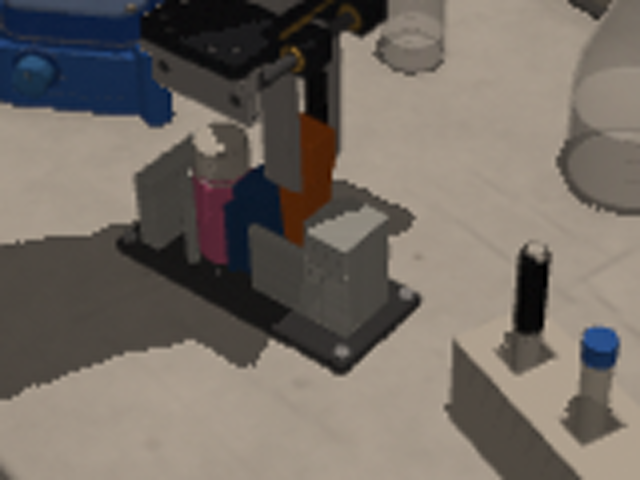

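The key is in the gap between jaw (255,215) and end block (345,270). The bottle is upright, and the marker and tube are still standing. I'll keep pressing.

Emit:
jog_arm(rows=[[[-0.0003, 0, 0.001], 0, 0.015], [[-0.0003, 0, 0.001], 0, 0.015], [[0, 0, 0], 0, 0.015]])

```text
time_s: 10.35
ee_pos: [0.5251, -0.087, 0.0989]
eef_rot: [3.141, -0.0, 1.804]
force: [1.6, -4.1, 2.1]
grip_width: 0.0238
grip_force: 49.8
```

Emit:
jog_arm(rows=[[[-0.0002, 0, 0.001], 0, 0.015], [[0, 0, 0.001], 0, 0.015], [[0, 0, 0], 0, 0.015]])

```text
time_s: 10.6
ee_pos: [0.5255, -0.0871, 0.0979]
eef_rot: [3.14, 0.0, 1.804]
force: [-1.7, -1.0, 13.0]
grip_width: 0.0238
grip_force: 49.9
```

Emit:
jog_arm(rows=[[[0, 0, 0.0005], 0, 0.015], [[0, 0, 0.0003], 0, 0.015], [[0, 0, 0], 0, 0.015], [[0, 0, 0], 0, 0.015]])

```text
time_s: 10.93
ee_pos: [0.5255, -0.087, 0.0978]
eef_rot: [3.14, 0.0, 1.805]
force: [-6.0, -0.3, 21.1]
grip_width: 0.0238
grip_force: 49.9
```

Emit:
jog_arm(rows=[[[0, 0, -0.0005], 0, 0.03], [[0, 0, 0], 0, 0.05], [[0, 0, 0], 0, 0.05], [[0, 0, 0], 0, 0.05], [[0, 0, 0], 0, 0.05], [[0, 0, -0.01], 0, 0.05], [[0, 0, -0.02], 0, 0.05], [[0, 0, -0.03], 0, 0.03], [[0, 0, 0], 0, 0.0], [[0, 0, 0], 0, 0.0], [[0, 0, 0], 0, 0.0], [[0, 0, 0], 0, 0.0]])

```text
time_s: 11.93
ee_pos: [0.5245, -0.0872, 0.1558]
eef_rot: [-3.14, -0.001, 1.805]
force: [-1.0, -0.4, 0.0]
grip_width: 0.0206
grip_force: 0.0
```

Emit:
jog_arm(rows=[[[0, 0, 0], 0, 0.0], [[0, 0, 0], 0, 0.0], [[0, 0, 0], 0, 0.0], [[0, 0, 0], 0, 0.0], [[0, 0, 0], 0, 0.0], [[0, 0, 0], 0, 0.0]])

```text
time_s: 12.43
ee_pos: [0.525, -0.0873, 0.1565]
eef_rot: [-3.141, -0.0, 1.805]
force: [-0.4, -0.6, 0.3]
grip_width: 0.0004
grip_force: 0.0
```

```bash
python3 look.py w6
python3 - <<'E'
from cloud import *
p,im,ok=cloud("w6"); o=get_obs(); Rt=R.from_euler("xyz",o["eef_rot"])
h=cv2.cvtColor(im,cv2.COLOR_RGB2HSV)
k=ok&(h[...,0]<16)&(h[...,1]>170)&(p[...,2]<.145); q=p[k]; print(k.sum(),np.percentile(q,[5,50,95],axis=0).round(4))
t=q[q[:,2]>np.percentile(q[:,2],95)-.004]; print(t.mean(0),cv2.minAreaRect((t[:,:2]*1000).astype(np.float32)),Rt.inv().apply(t.mean(0)-o["ee_pos"]),o["grip_width"])
E
```

```text
[ 0.525  -0.0873  0.1565] [-3.14146998e+00 -2.77546950e-05  1.80467238e+00] 12.4333 [-0.44825054 -0.60996951  0.3177679 ]
[[-0.001  0.973  0.233  0.068]
 [ 1.     0.     0.001 -0.001]
 [ 0.001  0.233 -0.973 -0.178]
 [ 0.     0.     0.     1.   ]]
895 [[ 0.5119 -0.0848  0.1132]
 [ 0.5217 -0.0763  0.1318]
 [ 0.5319 -0.0706  0.1331]]
[ 0.52203946 -0.07853352  0.13198617] ((522.1962280273438, -78.91885375976562), (22.5733699798584, 14.996155738830566), 12.5545072555542) [ 0.00918499 -0.00084092  0.02451462] 0.00017130386129944668
```

View pics/w6.png

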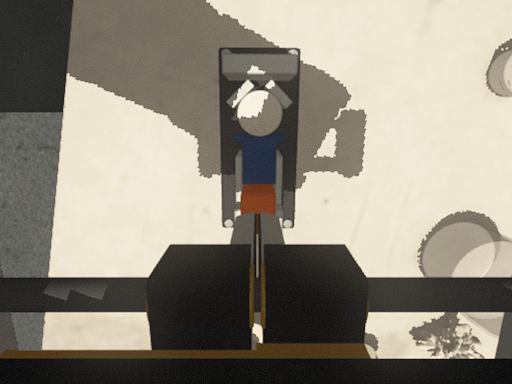

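The fingers are closed above the key (258,200), with the jaw against the bottle and the bottle upright at (260,112). The key top is at z≈0.132, so its tip is about 62 mm below the mouth. One confirming tap from above.

Emit:
jog_arm(rows=[[[0.001, 0, 0.01], 0, 0.0], [[0, 0, 0.008], 0, 0.0], [[0, 0, 0.003], 0, 0.0], [[0, 0, 0.001], 0, 0.0], [[0, 0, 0.001], 0, 0.0], [[0, 0, 0], 0, 0.0]])

```text
time_s: 12.98
ee_pos: [0.5248, -0.0863, 0.1336]
eef_rot: [3.142, -0.0, 1.805]
force: [-0.7, -0.7, -0.2]
grip_width: 0.0002
grip_force: 0.0
```

Emit:
jog_arm(rows=[[[0, 0, 0.0005], 0, 0.0], [[0, 0, 0.0005], 0, 0.0], [[0, 0, 0], 0, 0.0]])

```text
time_s: 13.23
ee_pos: [0.525, -0.0863, 0.1334]
eef_rot: [3.141, 0.0, 1.805]
force: [-3.2, 0.9, 8.3]
grip_width: 0.0004
grip_force: 4.2
```

Emit:
jog_arm(rows=[[[0, 0, 0.0005], 0, 0.0], [[0, 0, 0.0005], 0, 0.0], [[0, 0, 0], 0, 0.0]])

```text
time_s: 13.48
ee_pos: [0.5254, -0.0863, 0.1332]
eef_rot: [3.139, 0.001, 1.805]
force: [-3.7, 2.5, 15.8]
grip_width: 0.0004
grip_force: 7.6
```

Emit:
jog_arm(rows=[[[0, 0, 0.0005], 0, 0.0], [[0, 0, 0.0003], 0, 0.0], [[0, 0, 0], 0, 0.0]])

```text
time_s: 13.73
ee_pos: [0.5257, -0.0862, 0.133]
eef_rot: [3.138, 0.001, 1.805]
force: [-5.9, 2.6, 21.6]
grip_width: 0.0006
grip_force: 10.3
```

Emit:
jog_arm(rows=[[[0, 0, -0.003], 0, 0.0], [[0, 0, -0.02], 0, 0.0], [[0, 0, -0.03], 0, 0.0], [[0, 0, -0.03], 0, 0.0], [[-0.03, 0, -0.03], 0, 0.0], [[-0.03, 0, 0], 0, 0.0], [[-0.03, 0, 0], 0, 0.0], [[0, 0, 0], 0, 0.0], [[0, 0, 0], 0, 0.0], [[0, 0, 0], 0, 0.0]])

```text
time_s: 14.57
ee_pos: [0.5453, -0.173, 0.2429]
eef_rot: [-3.141, -0.0, 1.804]
force: [-1.0, 0.7, -0.5]
grip_width: 0.0005
grip_force: 0.0
```

```bash
python3 look.py w7
python3 - <<'E'
from cloud import *
p,im,ok=cloud("w7"); h=cv2.cvtColor(im,cv2.COLOR_RGB2HSV)
k=ok&(h[...,0]<16)&(h[...,1]>170)&(p[...,2]<.145)&(p[...,2]>.125); q=p[k]; print(k.sum(),np.median(q,0),cv2.minAreaRect((q[:,:2]*1000).astype(np.float32)))
m=(ok&(abs(p[...,2]-.08)<.005)&(abs(p[...,1]+.08)<.08)&(abs(p[...,0]-.53)<.06)).astype(np.uint8)
n,l,s,_=cv2.connectedComponentsWithStats(m)
for i in range(1,n):
    if s[i,4]>60: print(s[i],cv2.minAreaRect((p[l==i][:,:2]*1000).astype(np.float32)))
c=camera("scene");cv2.imwrite("pics/s7.png",cv2.resize(c["image"][120:280,160:360,::-1],None,fx=3,fy=3,interpolation=cv2.INTER_CUBIC))
E
```

```text
[ 0.5453 -0.173   0.2429] [-3.14121814e+00 -4.33904200e-04  1.80445202e+00] 14.5667 [-0.97466108  0.66618484 -0.4502804 ]
[[-0.001  0.973  0.233  0.068]
 [ 1.     0.     0.001 -0.001]
 [ 0.001  0.233 -0.973 -0.178]
 [ 0.     0.     0.     1.   ]]
892 [ 0.52492228 -0.08673054  0.13184142] ((524.9671630859375, -86.8980941772461), (22.369853973388672, 28.87721824645996), 13.497795104980469)
[243  29  31  12  63] ((511.91265869140625, -33.81697082519531), (29.954631805419922, 8.901262283325195), 11.627824783325195)
[245  43  27  29 736] ((516.7626953125, -53.57826232910156), (26.92416763305664, 27.23740577697754), 13.002096176147461)
[ 238  101   40   35 1164] ((530.5009765625, -113.33738708496094), (42.456459045410156, 34.49303436279297), 11.63148307800293)
```

View pics/s7.png

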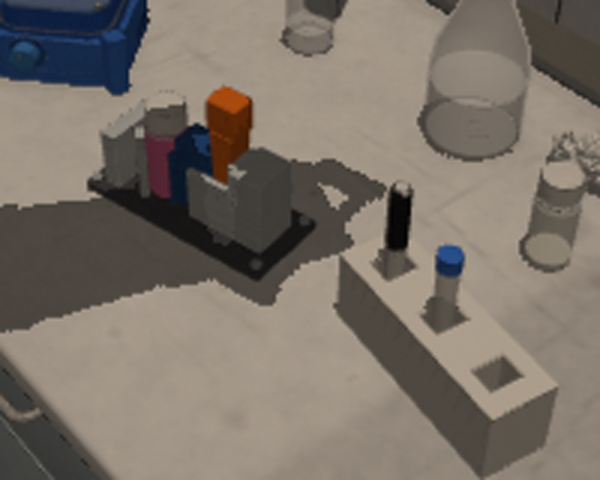

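The key stands upright and jammed (230,130), its top unchanged after a 21 N push. The bottle is upright at (163,145), and the marker (398,220) and tube (450,275) are still in their wells. The robot is clear of everything, so I'm handing in.

```bash
python3 -c "
from station import *
print(hand_in())"
```

```text
the job is handed in; nothing more can be done
None
```

The job is handed in: the key is jammed tight in the clamp gap, its tip about 62 mm below the mouth and unmoved by a 21 N push, with the jaw closed on the upright bottle and the marker and tube still in their wells.

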